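# Load a culture dish into a stage-top incubation chamber

## Task

Make up the microscope's incubation chamber: seat the silver adapter ring (the one whose opening takes the dish) in the round well of the black base, set the clear dish down in the ring, then the brass weight on the dish, and last cover everything with the white windowed lid, standing on the base. Do it in that order at the base, each part fully home, level and let go before the next; set things down, never drop them, and leave the blue spare ring, the amber bottle and the pipette-tip box where they are.

Things in the scene. Friction and masses are not known exactly. Their poses are not given: they have to be found in the camera images.
- chamber_seat (a point): Target: fixed black base plate 150 x 110 x 22 mm lying on the bench, a round well 51 mm across (2 mm chamfer) and 16 mm deep in its middle. The point is the centre of the well's mouth, level with the plate's top, 22 mm above the bench; x along the 150 mm side, z up. At the +x end a grey plug and two brass nipples stand out 18 mm.
- adapter_mid (a point): Loose silver ring, 45 g: flange 54 mm across, 7 mm thick, over a spigot 46 mm across, 6 mm deep (tapering to 41). Recess from above: 40 mm across, 8.5 mm deep, glass floor. Spigot goes in the well (2.5 mm play all round), flange rests on the plate; grip the flange's edge. Point on the axis half-way up (6.5 mm), z up; seated 0.5 mm above chamber_seat.
- dish_mid (a point): Loose clear pale-blue open dish, 15 g: 35 mm across outside, 31 inside, 15 mm tall, bottom edge bevelled. In the ring's recess (2.5 mm play all round) it stands 6.5 mm proud of the flange, so grip it by its top 5 mm. Point on the axis half-way up (7.5 mm), z up; seated 5.5 mm above adapter_mid.
- weight_mid (a point): Loose brass ring, 75 g: 40 mm across, 8 mm thick, 16 mm hole, over a tapered spigot 26 mm across, 4 mm deep; 12 mm tall in all. The spigot goes inside the dish's rim (2.5 mm play all round), the ring rests on the rim. Point on the axis half-way up (6 mm), z up; seated 9.5 mm above dish_mid.
- lid_mid (a point): Loose white round lid with a glass window on top, 80 g, open below: 68 mm across outside, 62 inside, 29 mm tall, 26 deep inside. It goes over weight, dish and flange (4 mm play round the flange); its skirt stands on the plate's top. Point on the axis half-way up (14.5 mm), z up; in place 14.5 mm above chamber_seat.
- spare_mid (a point): Bystander: blue spare adapter ring, loose, same outside (54 mm across, 13 mm tall) but with an opening only 22 mm across, too small for the dish. Point on its axis, half-way up (6.5 mm).
- bottle_mid (a point): Bystander: small amber dropper bottle, red cap, white label, loose, 30 mm across, 62 mm tall; point on its axis half-way up. It, the spare ring and the four parts stand upright on two fixed teal mats, 240 x 180 mm and 3 mm thick (undersides 3 mm above the bench).
- tipbox_mid (a point): Bystander: grey pipette-tip box with yellow tips, loose, 60 x 115 mm, 45 mm tall with tips 8 mm above that, at the far side of the bench. Point at the middle of the box, 22.5 mm up.
Mind the look-alikes: they are no part of the job. What is shaped like the part that bears chamber_seat but pink is not meant. Of the things that look like the part that bears weight_mid, take the one that is farthest from the robot's base at the start.

How it is judged:
On the way, in this order (a step that is already met when the one before it is completed fails the run):
1. the silver ring is seated in the well, flange down on the plate, and let go (horizontal distance between adapter_mid and chamber_seat below 0.005 m and z of adapter_mid in the frame of chamber_seat between -0.0013 and 0.0023 m and angle between adapter_mid's own z axis and vertical below 0.06 rad and contact force between the fingers and adapter below 0.1 N and linear speed of adapter below 0.02 m/s), for 0.2 s.
2. the dish sits fully down in the seated ring, let go (horizontal distance between adapter_mid and chamber_seat below 0.005 m and z of adapter_mid in the frame of chamber_seat between -0.0013 and 0.0023 m and angle between each of adapter_mid, dish_mid's own z axis and vertical below 0.06 rad and horizontal distance between dish_mid and adapter_mid below 0.005 m and z of dish_mid in the frame of adapter_mid between 0.0037 and 0.0073 m and contact force between the fingers and dish below 0.1 N and linear speed of dish below 0.02 m/s), for 0.2 s.
3. the brass weight rests on the dish with its spigot inside the rim, let go (horizontal distance between adapter_mid and chamber_seat below 0.005 m and z of adapter_mid in the frame of chamber_seat between -0.0013 and 0.0023 m and angle between each of adapter_mid, dish_mid, weight_mid's own z axis and vertical below 0.06 rad and horizontal distance between dish_mid and adapter_mid below 0.005 m and z of dish_mid in the frame of adapter_mid between 0.0037 and 0.0073 m and horizontal distance between weight_mid and dish_mid below 0.005 m and z of weight_mid in the frame of dish_mid between 0.0077 and 0.0113 m and contact force between the fingers and weight below 0.1 N and linear speed of weight below 0.02 m/s), for 0.2 s.
4. the lid covers all and stands on the plate, let go (horizontal distance between adapter_mid and chamber_seat below 0.005 m and z of adapter_mid in the frame of chamber_seat between -0.0013 and 0.0023 m and angle between each of adapter_mid, dish_mid, weight_mid, lid_mid's own z axis and vertical below 0.06 rad and horizontal distance between dish_mid and adapter_mid below 0.005 m and z of dish_mid in the frame of adapter_mid between 0.0037 and 0.0073 m and horizontal distance between weight_mid and dish_mid below 0.005 m and z of weight_mid in the frame of dish_mid between 0.0077 and 0.0113 m and horizontal distance between lid_mid and chamber_seat below 0.009 m and z of lid_mid in the frame of chamber_seat between 0.0127 and 0.0163 m and contact force between the fingers and lid below 0.1 N and linear speed of lid below 0.02 m/s), for 0.2 s.
At the end, for the whole second after the job is handed in: Ring in the well (axis within 5 mm of the well's), dish in the ring and weight on the dish (each within 5 mm of the axis of the part below), lid standing on the plate (within 9 mm of the well's axis); each at its seated height within 1.8 mm and level within 0.06 rad, all at rest (horizontal distance between adapter_mid and chamber_seat below 0.005 m and z of adapter_mid in the frame of chamber_seat between -0.0013 and 0.0023 m and angle between each of adapter_mid, dish_mid, weight_mid, lid_mid's own z axis and vertical below 0.06 rad and horizontal distance between dish_mid and adapter_mid below 0.005 m and z of dish_mid in the frame of adapter_mid between 0.0037 and 0.0073 m and horizontal distance between weight_mid and dish_mid below 0.005 m and z of weight_mid in the frame of dish_mid between 0.0077 and 0.0113 m and horizontal distance between lid_mid and chamber_seat below 0.009 m and z of lid_mid in the frame of chamber_seat between 0.0127 and 0.0163 m and linear speed of each of adapter, dish, weight, lid below 0.02 m/s); the robot touches nothing.
It fails at once if spare (bystander) moved by more than 15 mm (distance of spare_mid from where it was at the start of the episode above 0.015 m).
It fails at once if bottle (bystander) moved by more than 15 mm (distance of bottle_mid from where it was at the start of the episode above 0.015 m).
It fails at once if tipbox (bystander) moved by more than 15 mm (distance of tipbox_mid from where it was at the start of the episode above 0.015 m).
It fails at once if a part was dropped or thrown: it flew freely faster than 0.6 m/s (a fall of about 2 cm) ((linear speed of adapter above 0.6 m/s and contact force between anything else and adapter below 0.01 N) or (linear speed of dish above 0.6 m/s and contact force between anything else and dish below 0.01 N) or (linear speed of weight above 0.6 m/s and contact force between anything else and weight below 0.01 N) or (linear speed of lid above 0.6 m/s and contact force between anything else and lid below 0.01 N)).
It also fails if it takes over 112 s, if anything falls off the work surface, if the arm or the gripper's body presses on something with over 40 N, if the wrist force passes 120 N, or if a joint passes its speed limit or range.

## Robot

A 6-joint arm with a two-finger parallel gripper is mounted at the origin on the work surface. World frame = base frame: x ahead of the robot, y to its left, z up, the work surface at z = 0. Lengths are in m, angles in rad, forces in N, time in s.
With the tool pointing down it reaches from about 0.3 to 0.875 m from the base axis. Payload 6.4 kg.
Tool frame: the origin (TCP) lies midway between the tips of the shut fingers; the grasp point (between the pads) lies 19 mm behind it (grasp_offset is the distance from the TCP to the grasp point, in m); z points along the fingers, y is the line along which they close (so a half turn about z gives the same grasp; the last joint's range is limited). The gripper opens to 85 mm and grips with 20 to 120 N. Pads are 22 mm wide; open, the fingers measure 114 mm over their backs; the gripper's body (76 mm by 85 mm) begins 54 mm behind the grasp point. The pads swing forward as they close: fully open they stand 13 mm farther back than shut.
Start: joints at [-1.514, 0.181, 1.607, -0, 1.354, -0.206], TCP at [0.149, -0.555, 0.231] pointing down, gripper open.
Joint ranges: [-2.99, 2.99], [-0.89, 2.07], [0.3, 2.58], [-1.14, 4.28], [0, 2.63], [-3.12, 3.12]. Speed limits (rad/s): [2.57, 2.57, 3.01, 3.14, 3.14, 3.14].

## Interface

Orientations are given as a unit quaternion [w, x, y, z].
In Python, from bench import * gives the robot as it stands. The module is installed in compiled form; this text tells all that it offers.
- The arm moves only by the tool servo_tool, never from a script. Its argument "commands" is text: rows parted by semicolons, each of 7 numbers parted by spaces: the turn, a rotation vector about the tool's x, y, z in rad, then the shift along the tool's x, y, z in mm, then the opening, from 0 (shut) to 1 (fully open). In form: wx wy wz dx dy dz claw; .... A call has 1 to 5 rows; each row shifts and turns the commanded pose from where the row before left it, along the tool's axes as they then stand; what a row does not reach is not made up. A row lasts 1/8 s, in which the tool goes at most 62.5 mm and 10.7 degrees, less where a joint would pass 70% of its speed; a pose out of reach is approached as far as the arm can. A call with a gripper value outside its range is refused whole. The fingers move at their own pace and stop on an object; the grip force is fixed at half the most. Time passes only in rows, so rows that do not move let the fingers close. It gives the time, the measured TCP pose, the force, the opening and the grip force at its end, in the units of the state.
- get_obs(): the state, without advancing time (a new reading comes with each control period).
- camera(name): name is "scene" or "top"; returns the picture (384x512x3 uint8, blue, green, red); there is no depth.
- calibration(name): a dict with "fx", "fy", "cx", "cy" (pixels), "R" (3x3) and "t" (3): a world point X has camera coordinates R X + t. Camera axes: x right, y down, z forward; pixel columns grow to the right and rows downward; lengths in m; the calibration is good to about 2 mm. A picture is of the moment at which its call begins. calibration takes no time and is no camera call.
- hand_in(): hands the job in; it is judged then, once.
The state is a dict: "time_s": time; "q": joint angles; "dq": joint speeds; "joint_efforts": joint torques, N m; "eef_pos": TCP position; "eef_rot": TCP orientation; "wrist_force": force on the tool from outside, world axes, zero at the start; "torque": the same for the moment, N m; "opening": opening from 0.0 (shut) to 1.0 (fully open); "grasp_force": force on a finger pad.
Only numpy, scipy, OpenCV 4.12 (cv2) and the standard library are available. Lean on these libraries where they do the work, as an engineer would, in place of code of your own. Each camera call takes 0.05 s, during which the arm holds its last target. There are 200 camera calls.

## Working session

There is one attempt and no reset: what is moved stays moved. The work goes in short steps, Python scripts to look and compute and a tool call to move; the robot and the scene stay as the last step left them, time stands still between calls to the robot, and variables do not carry over. Pictures are saved under pics/ and viewed, at most 15 in all, crops included, and the job is handed in when it is done.

Besides the shell and the picture viewer there is one more tool, called after "Call:" as a command line: name --argument value ..., lists and objects as JSON in quotes. servo_tool: Moves the arm, as the interface text tells. Its arguments: {"type":"object","properties":{"commands":{"type":"string"}},"required":["commands"]}

```bash
mkdir -p pics; python3 - <<'E'
from bench import *
import cv2,numpy as np
for n in("scene","top"):
    im=camera(n); cv2.imwrite(f"pics/{n}0.png",im)
    c=calibration(n); print(n,c)
o=get_obs();print(o)
E
```

```text
scene {'fx': 471.14738742369866, 'fy': 471.14738742369866, 'cx': 254.6876918254356, 'cy': 192.16725587635335, 'R': array([[-0.47778225,  0.87824214, -0.02036802],
       [ 0.59525868,  0.30660786, -0.74273731],
       [-0.64605822, -0.36699095, -0.66927306]]), 't': array([ 0.2624642 , -0.27185056,  1.52381945])}
top {'fx': 374.75884505946686, 'fy': 374.75884505946686, 'cx': 249.45158337721728, 'cy': 189.95781656128082, 'R': array([[ 0.01305852, -0.9998642 , -0.01005248],
       [-0.9921489 , -0.01170592, -0.12451315],
       [ 0.12437857,  0.01159951, -0.99216703]]), 't': array([0.0064356 , 0.56729964, 0.89844411])}
{'time_s': 0.1, 'q': array([-1.51431512e+00,  1.81480573e-01,  1.60789512e+00,  5.45348606e-06,
        1.35381674e+00, -2.06320776e-01]), 'dq': array([-0.0001276 , -0.00159514, -0.00087301, -0.00144672, -0.00050811,
        0.00040795]), 'joint_efforts': array([ 1.44856738e-03, -4.45875227e+01, -3.52236485e+01, -3.39474554e-04,
        4.06781139e-03,  1.21523037e-06]), 'eef_pos': array([ 0.14935617, -0.55475027,  0.23047271]), 'eef_rot': array([-7.97445742e-04,  9.91379065e-01,  1.31022557e-01,  6.25263230e-05]), 'wrist_force': array([-0.49465613, -0.96481937,  0.27682366]), 'torque': array([0.03308655, 0.01316382, 0.00146158]), 'grasp_force': 0.0, 'opening': 1.0020457610217788}
```

View pics/top0.png

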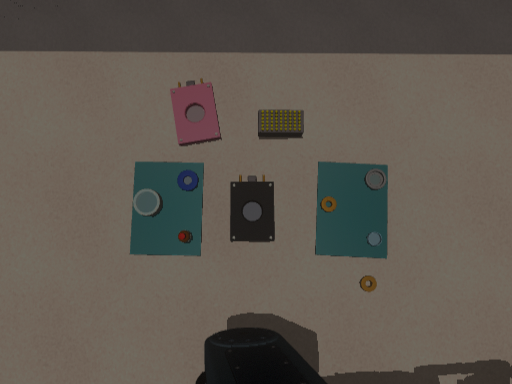

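View pics/scene0.png

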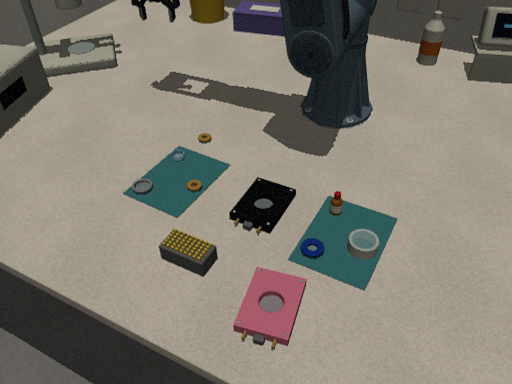

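Top view: the silver ring is at (376,179) and the dish at (374,239). The brass rings are at (329,204) and (368,284). The black base is at (252,211), with a pink decoy at (195,113). The lid is at (147,202), the blue spare at (188,181), the bottle at (186,237) and the tip box at (281,122).

Could be mistaken:
- **Base:** black (252,211) vs pink (195,113). I choose black.
- **Ring:** silver (376,179) vs blue (188,181). I choose silver.
- **Weight:** (329,204) vs (368,284). The robot base is near (252,426), so (329,204) is farther and I choose that one.

```bash
python3 - <<'E'
import cv2,numpy as np
t=cv2.imread("pics/top0.png");s=cv2.imread("pics/scene0.png")
def crop(im,x,y,w,h,k):
    return cv2.resize(np.clip(im[y:y+h,x:x+w].astype(float)*1.8,0,255).astype(np.uint8),(w*k,h*k),interpolation=cv2.INTER_CUBIC)
a=crop(t,220,155,180,100,4)
b=crop(t,125,160,85,50,4)
c=crop(s,120,140,90,70,4)
cv2.imwrite("pics/c1.png",a)
d=np.zeros((560,760,3),np.uint8)
d[:200,:340]=b; d[:280,360:720]=c; d[290:290+240,:320]=crop(s,225,175,80,60,4); d[290:290+240,360:360+400]=crop(s,290,185,100,60,4)
cv2.imwrite("pics/c2.png",d)
E
```

```text
(no output)
```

View pics/c1.png

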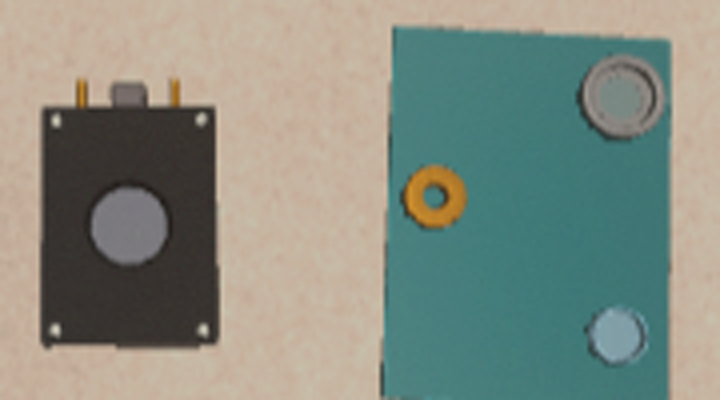

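View pics/c2.png

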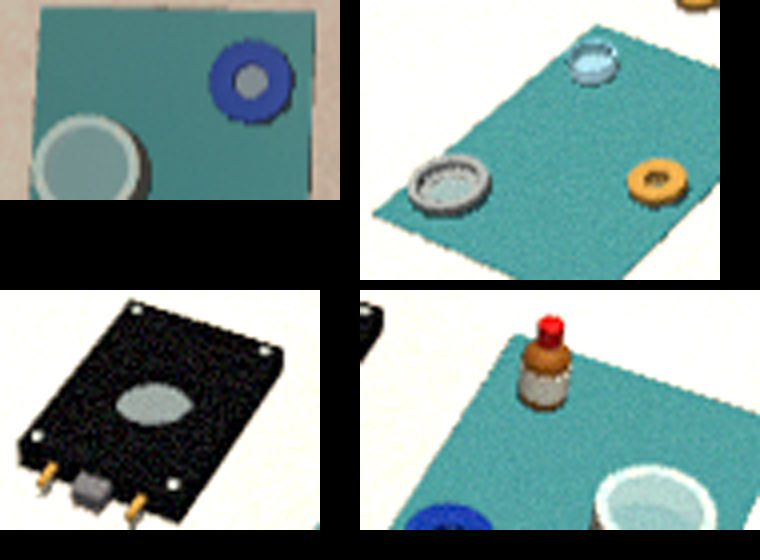

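The crops confirm it: the silver ring has the wide opening, the chosen brass ring is the one on the mat, and the black base shows four white corner screws.

```bash
cat >h.py <<'E'
from bench import *
import cv2,numpy as np
C={n:calibration(n) for n in("scene","top")}
def ray(n,u,v,z):
    c=C[n]; o=-c["R"].T@c["t"]; d=c["R"].T@np.array([(u-c["cx"])/c["fx"],(v-c["cy"])/c["fy"],1])
    return (o+d*(z-o[2])/d[2])[:2]
def proj(n,X):
    p=C[n]["R"]@np.asarray(X)+C[n]["t"]; return p[:2]/p[2]*C[n]["fx"]+[C[n]["cx"],C[n]["cy"]]
def rect(n,im,x0,y0,z,half=.05,s=.0005):
    """metric view of plane z; col = -y, row = -x, centre (x0,y0)"""
    N=int(2*half/s); w=np.float32([[0,0],[N,0],[N,N],[0,N]])
    pts=np.float32([proj(n,[x0+half-r*s,y0+half-c*s,z]) for c,r in w])
    return cv2.warpPerspective(im,cv2.getPerspectiveTransform(pts,w),(N,N),flags=cv2.INTER_CUBIC)
def blobs(n,im,box,mask,z,amin=2):
    x,y,w,h=box; m=mask[y:y+h,x:x+w].astype(np.uint8)
    k,l,st,ce=cv2.connectedComponentsWithStats(m,connectivity=8)
    return [(st[i][4],ce[i]+[x,y],ray(n,*(ce[i]+[x,y]),z)) for i in range(1,k) if st[i][4]>=amin]
E
python3 - <<'E'
from h import *
np.set_printoptions(precision=4,suppress=True)
T=cv2.imread("pics/top0.png");S=cv2.imread("pics/scene0.png")
def hull(n,im,box,f,z):
    x,y,w,h=box; hsv=cv2.cvtColor(im,cv2.COLOR_BGR2HSV).astype(int); m=f(hsv[...,0],hsv[...,1],hsv[...,2],im.astype(int))[y:y+h,x:x+w].astype(np.uint8)
    cs,_=cv2.findContours(m,cv2.RETR_EXTERNAL,cv2.CHAIN_APPROX_NONE); c=max(cs,key=cv2.contourArea)
    e=cv2.fitEllipse(cv2.convexHull(c)) if len(c)>5 else None
    mo=cv2.moments(cv2.convexHull(c)); ce=np.array([mo['m10'],mo['m01']])/mo['m00']+[x,y]
    print(n,"centroid",ce,"ell",np.array(e[0])+[x,y],e[1],ray(n,*ce,z))
print("screws")
for n,im,b in(("top",T,(232,183,42,58)),("scene",S,(233,180,60,50))):
    r=blobs(n,im,b,im.min(2)>(95 if n=="top" else 75),.022,1)
    for q in r: print(n,q[0],q[1],q[2])
sil=lambda h,s,v,i:(s<60)&(v>70)
print("silver"); hull("top",T,(360,165,28,28),sil,.019); hull("scene",S,(128,174,30,24),sil,.019)
br=lambda h,s,v,i:(h<25)&(s>120)&(v>90)
print("brass"); hull("top",T,(318,193,22,22),br,.018); hull("scene",S,(184,176,22,20),br,.018)
di=lambda h,s,v,i:(i[...,2]>75)
print("dish"); hull("top",T,(364,229,20,20),di,.021); hull("scene",S,(168,146,22,17),di,.021)
li=lambda h,s,v,i:(i[...,2]>110)
print("lid"); hull("top",T,(133,187,30,30),li,.035); hull("scene",S,(345,227,36,33),li,.035)
for p in((376,179),(382,179),(385,183),(374,239),(374,233),(147,202),(147,191),(252,211),(236,186)): print(p,T[p[1],p[0]],end=' ')
E
```

```text
screws
top 1 [233. 237.] [0.4503 0.0531]
top 1 [270. 237.] [ 0.4515 -0.039 ]
scene 322 [240.0435 188.9938] [ 0.5047 -0.0665]
scene 2 [258.5 180. ] [ 0.4519 -0.0412]
scene 124 [283.5806 182.6532] [0.4315 0.0217]
scene 119 [263.0084 203.1597] [0.5245 0.0104]
scene 312 [285.6506 219.3686] [0.5495 0.0846]
scene 6 [233.8333 211.1667] [ 0.5822 -0.0394]
scene 69 [237.7536 226.1884] [ 0.6216 -0.0056]
scene 1 [245. 221.] [0.5989 0.0012]
scene 2 [245.  223.5] [0.6061 0.0053]
scene 7 [247.7143 223.5714] [0.6033 0.0111]
scene 2 [250.5 223. ] [0.5986 0.016 ]
scene 6 [267.8333 223.1667] [0.5802 0.0527]
scene 9 [253.3333 228.6667] [0.6117 0.0309]
silver
top centroid [375.5332 178.2604] ell [375.5717 178.3558] (18.847171783447266, 20.020647048950195) [ 0.6029 -0.3059]
scene centroid [138.725  182.3446] ell [137.6181 181.6923] (19.381723403930664, 27.568384170532227) [ 0.6012 -0.3188]
brass
top centroid [328.3765 203.6399] ell [328.3348 203.6766] (13.538905143737793, 14.355372428894043) [ 0.5369 -0.1858]
scene centroid [193.6684 184.453 ] ell [193.7115 184.4075] (9.456119537353516, 14.050285339355469) [ 0.5409 -0.1856]
dishTraceback (most recent call last):
  File "<stdin>", line 19, in <module>
  File "<stdin>", line 9, in hull
TypeError: 'NoneType' object is not subscriptable
```

```bash
python3 - <<'E'
from h import *
np.set_printoptions(precision=4,suppress=True)
T=cv2.imread("pics/top0.png");S=cv2.imread("pics/scene0.png")
def wc(im,u,v,r=2):
    u,v=round(u),round(v); p=im[v-r:v+r+1,u-r:u+r+1].min(2).astype(float); p=np.clip(p-np.percentile(p,60),0,None)
    g=np.mgrid[v-r:v+r+1,u-r:u+r+1]; return np.array([(p*g[1]).sum(),(p*g[0]).sum()])/p.sum()
for n,im,ps in(("top",T,[(234,185),(270.3,184.5),(233.8,237.2),(270.7,237.2)]),("scene",S,[(259.2,180),(291,190.2),(234.2,211.5),(268.2,223.5)])):
    q=np.array([ray(n,*wc(im,*p),.022) for p in ps]); print(n,q.ravel(),"mean",q.mean(0))
def hull(n,im,box,f,z):
    x,y,w,h=box; i=im[y:y+h,x:x+w].astype(int); m=f(i).astype(np.uint8)
    cs,_=cv2.findContours(m,cv2.RETR_EXTERNAL,cv2.CHAIN_APPROX_NONE); c=cv2.convexHull(max(cs,key=len))
    mo=cv2.moments(c); ce=np.array([mo['m10'],mo['m01']])/mo['m00']+[x,y]
    print(n,ce,cv2.boundingRect(c),ray(n,*ce,z))
print("row dish",T[239,362:388,2],T[228:251,374,2]); print("row lid",T[202,130:165,2],T[185:220,147,2]); print('sil',T[178,361:390].tolist())
print("well");hull("top",T,(240,198,26,26),lambda i:i[...,2]>55,.006);hull("top",T,(240,198,26,26),lambda i:i[...,2]>55,.022)
print("dish");hull("top",T,(364,229,20,20),lambda i:i[...,2]>65,.021)
print("lid");hull("top",T,(133,188,28,28),lambda i:i[...,2]>80,.035)
print("silver");hull("top",T,(362,166,26,26),lambda i:i[...,2]>63,.019)
E
```

```text
top [ 0.5819  0.054   0.5839 -0.0378  0.4502  0.0522  0.4514 -0.0399] mean [0.5169 0.0071]
scene [ 0.4484 -0.0413  0.4454  0.0504  0.5817 -0.0398  0.58    0.0527] mean [0.5139 0.0055]
row dish [35 36 36 35 37 45 62 70 71 72 72 73 72 72 72 71 72 71 40 48 39 37 36 35
 41 86] [34 36 35 44 57 67 72 72 72 72 72 72 72 72 72 72 68 51 34 36 36 37 37]
row lid [110 109  84  90  92  86  70  68  65  64  64  64  64  64  64  64  64  65
  65  65  64  65  64  65  65  65  66  90  95  86  36  33  30  38  39] [39 40 39 58 82 93 78 64 64 64 65 64 64 64 64 64 64 65 64 65 65 65 64 65
 65 65 65 79 96 92 60 34 38 37 38]
sil [[66, 67, 37], [66, 67, 37], [64, 66, 36], [34, 35, 26], [33, 36, 35], [79, 83, 86], [70, 72, 75], [70, 73, 76], [73, 75, 77], [73, 76, 68], [73, 76, 68], [73, 75, 67], [73, 76, 68], [73, 76, 68], [74, 76, 69], [73, 76, 68], [73, 76, 69], [71, 75, 68], [71, 75, 69], [70, 73, 75], [72, 76, 79], [70, 73, 77], [35, 37, 39], [72, 76, 79], [73, 76, 79], [65, 67, 52], [72, 76, 58], [91, 102, 110], [92, 103, 110]]
well
top [251.7003 211.0547] (3, 4, 18, 19) [0.5167 0.0074]
top [251.7003 211.0547] (3, 4, 18, 19) [0.5156 0.0073]
dish
top [373.491  238.3943] (4, 3, 12, 13) [ 0.4515 -0.2958]
lid
top [146.0269 201.5512] (0, 1, 27, 26) [0.5351 0.2707]
silver
top [375.5653 178.3851] (4, 3, 20, 20) [ 0.6026 -0.306 ]
```

Measured in the top view: well (0.516,0.007), silver ring (0.603,-0.306), dish (0.4515,-0.296), weight (0.537,-0.186), lid (0.535,0.271). The scene view differs by about 3 mm, so I'll calibrate by pinching the ring in two directions. First I'll align yaw and travel to it.

Call:
servo_tool --commands "0 0 0.1314 0 0 0 1; 0 0 0.1314 0 0 0 1; 0 0 0 45 -25 0 1; 0 0 0 45 -25 0 1; 0 0 0 45 -25 0 1"

```text
time_s: 0.72
eef_pos: [0.2854, -0.4792, 0.2309]
eef_rot: [-0.0, 1.0, -0.0, -0.0]
wrist_force: [-0.3, -0.7, -0.5]
opening: 1.003
grasp_force: 0.0
```

Call:
servo_tool --commands "0 0 0 45 -25 0 1; 0 0 0 45 -25 0 1; 0 0 0 45 -25 15 1; 0 0 0 45 -25 25 1; 0 0 0 45 -25 25 1"

```text
time_s: 1.35
eef_pos: [0.5107, -0.3542, 0.1654]
eef_rot: [0.0, 1.0, -0.0, -0.0]
wrist_force: [0.5, -0.6, -0.0]
opening: 0.999
grasp_force: 0.0
```

Call:
servo_tool --commands "0 0 0 45 -25 25 1; 0 0 0 40 -20 25 1; 0 0 0 0 0 25 1; 0 0 0 0 0 0 1; 0 0 0 0 0 0 1"

```text
time_s: 1.98
eef_pos: [0.5943, -0.3108, 0.092]
eef_rot: [0.0, 1.0, -0.0, 0.0]
wrist_force: [-0.4, 0.4, -0.4]
opening: 1.004
grasp_force: 0.0
```

Call:
servo_tool --commands "0 0 0 8.7 -4.8 30 1; 0 0 0 0 0 30 1; 0 0 0 0 0 26 1; 0 0 0 0 0 0 0.7; 0 0 0 0 0 0 0.55"

```text
time_s: 2.6
eef_pos: [0.6039, -0.3067, 0.0077]
eef_rot: [0.001, 1.0, -0.0, 0.001]
wrist_force: [-9.0, 4.8, 27.5]
opening: 0.609
grasp_force: 51.1
```

Call:
servo_tool --commands "0 0 0 0 0 0 0.5; 0 0 0 0 0 0 0.5; 0 0 0 0 0 0 0.5"

```text
time_s: 2.98
eef_pos: [0.6045, -0.307, 0.0083]
eef_rot: [0.001, 1.0, -0.0, 0.002]
wrist_force: [-2.1, 0.2, 6.7]
opening: 0.584
grasp_force: 62.1
```

Call:
servo_tool --commands "0 0 0 0 0 -4 0.7; 0 0 0 0 0 -2 0.9; 0 0 0 0 0 -20 1; 0 0 0 0 0 -20 1; 0 0 0.1745 0 0 0 1"

```text
time_s: 3.6
eef_pos: [0.6051, -0.3069, 0.0556]
eef_rot: [0.002, 0.996, -0.089, 0.003]
wrist_force: [0.1, -0.5, 0.3]
opening: 1.001
grasp_force: 0.0
```

Call:
servo_tool --commands "0 0 0.1745 0 0 0 1; 0 0 0.1745 0 0 0 1; 0 0 0.1745 0 0 0 1; 0 0 0.1745 0 0 0 1; 0 0 0.1745 0 0 0 1"

```text
time_s: 4.22
eef_pos: [0.6038, -0.3059, 0.0532]
eef_rot: [0.0, 0.865, -0.502, 0.001]
wrist_force: [0.6, 0.0, 0.4]
opening: 0.996
grasp_force: 0.0
```

Call:
servo_tool --commands "0 0 0.1745 0 0 0 1; 0 0 0.1745 0 0 0 1; 0 0 0.1748 0 0 0 1; 0 0 0 0 0 0 1; 0 0 0 0 0 0 1"

```text
time_s: 4.85
eef_pos: [0.6035, -0.3057, 0.0523]
eef_rot: [-0.0, 0.708, -0.706, 0.001]
wrist_force: [0.7, -0.5, 1.1]
opening: 0.998
grasp_force: 0.0
```

```bash
python3 - <<'E'
from h import *
s=camera("scene");cv2.imwrite("pics/s1.png",s); o=get_obs();print(o["eef_pos"],o["eef_rot"],o["opening"])
x,y=60,100
cv2.imwrite("pics/s1c.png",cv2.resize(np.clip(s[y:y+140,x:x+180]*1.5,0,255).astype(np.uint8),None,fx=4,fy=4,interpolation=cv2.INTER_CUBIC))
E
```

```text
[ 0.60337329 -0.3056367   0.05201892] [-6.34623528e-05  7.08084722e-01 -7.06127351e-01  4.32385227e-04] 0.9993100507453511
```

View pics/s1c.png

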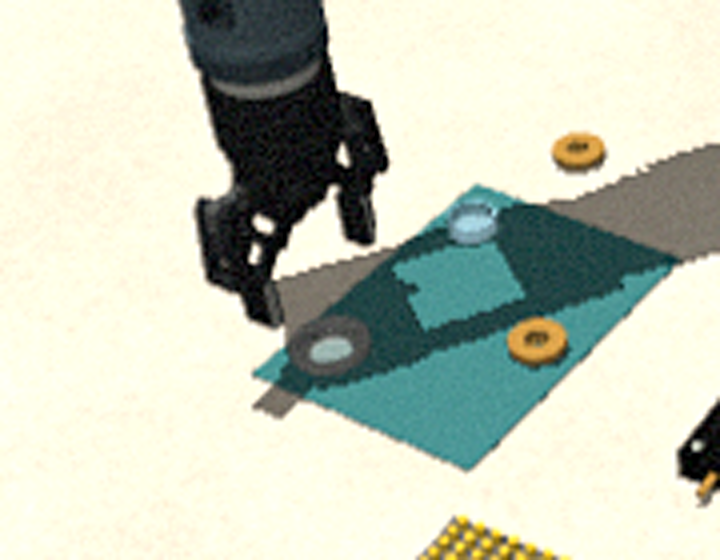

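The ring is still flat on the mat, near scene pixel (142,187), and the gripper stands above it. Next is the second pinch, along world x and slightly higher.

Call:
servo_tool --commands "0 0 0 0 0 22 1; 0 0 0 0 0 18 1; 0 0 0 0 0 0 0.7; 0 0 0 0 0 0 0.55; 0 0 0 0 0 0 0.5"

```text
time_s: 5.52
eef_pos: [0.6037, -0.3059, 0.0121]
eef_rot: [-0.0, 0.707, -0.707, 0.001]
wrist_force: [0.3, 0.2, -0.5]
opening: 0.568
grasp_force: 61.8
```

Call:
servo_tool --commands "0 0 0 0 0 0 0.5; 0 0 0 0 0 0 0.5; 0 0 0 0 0 0 0.5"

```text
time_s: 5.9
eef_pos: [0.6033, -0.3056, 0.0116]
eef_rot: [-0.0, 0.707, -0.707, 0.0]
wrist_force: [0.3, -0.3, 0.3]
opening: 0.572
grasp_force: 62.2
```

```bash
python3 -c "
from bench import *;o=get_obs();print(o['eef_pos'],o['eef_rot'],o['wrist_force'],o['opening'])"
```

```text
[ 0.60328759 -0.30558915  0.01161385] [-4.59912992e-05  7.07129031e-01 -7.07084479e-01  2.66319253e-04] [ 0.26907056 -0.26881124  0.30908145] 0.5715724487346207
```

Call:
servo_tool --commands "0 0 0 0 0 -25 0.4; 0 0 0 0 0 -35 0.4; 0 0 0 -45 12.5 0 0.4; 0 0 0 -45 12.5 0 0.4; 0 0 0 -45 12.5 0 0.4"

```text
time_s: 6.52
eef_pos: [0.565, -0.1693, 0.0714]
eef_rot: [0.0, -0.707, 0.707, -0.0]
wrist_force: [0.3, 0.8, 0.6]
opening: 0.568
grasp_force: 61.9
```

Call:
servo_tool --commands "0 0 0 -45 12.5 0 0.4; 0 0 0 -45 12.5 0 0.4; 0 0 0 -45 12.5 0 0.4; 0 0 0 -43 12 20 0.4; 0 0 0 0 0 0 0.4"

```text
time_s: 7.15
eef_pos: [0.5133, 0.0106, 0.0497]
eef_rot: [0.001, 0.708, -0.706, -0.002]
wrist_force: [0.2, 0.3, -1.2]
opening: 0.568
grasp_force: 61.9
```

Call:
servo_tool --commands "0 0 0 0 0 0 0.4; 0 0 0 0 0 0 0.4"

```text
time_s: 7.4
eef_pos: [0.5171, 0.0064, 0.0519]
eef_rot: [0.0, -0.707, 0.708, -0.001]
wrist_force: [0.3, 0.1, -0.8]
opening: 0.568
grasp_force: 62.0
```

```bash
python3 - <<'E'
from h import *
s=camera("scene");cv2.imwrite("pics/s2.png",s); t=camera("top");cv2.imwrite("pics/t2.png",t);o=get_obs();print(o["eef_pos"],o["eef_rot"],o["opening"],o["grasp_force"])
x,y=215,140
a=cv2.resize(np.clip(s[y:y+100,x:x+100]*2.,0,255).astype(np.uint8),None,fx=4,fy=4,interpolation=cv2.INTER_CUBIC)
x,y=202,150
b=cv2.resize(np.clip(t[y:y+100,x:x+100]*2.,0,255).astype(np.uint8),None,fx=4,fy=4,interpolation=cv2.INTER_CUBIC)
cv2.imwrite("pics/s2c.png",np.hstack([a,b]))
E
```

```text
[0.5168398  0.00644856 0.05175225] [ 2.71261351e-04 -7.06564744e-01  7.07648182e-01 -4.90111977e-04] 0.5672016965222668 61.951208179816604
```

View pics/s2c.png

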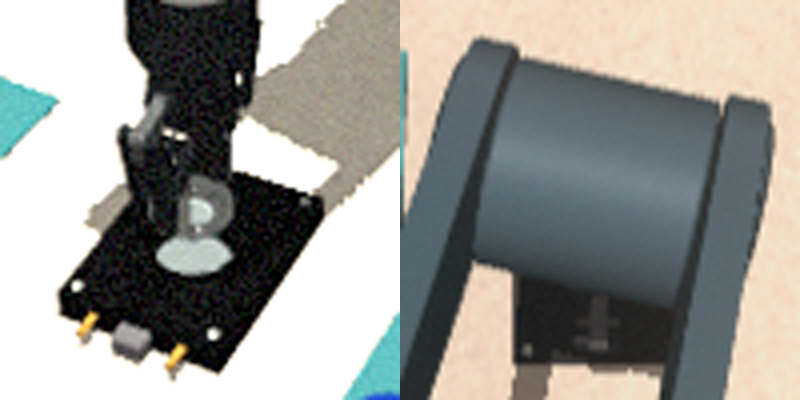

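```bash
python3 - <<'E'
from h import *
s=cv2.imread("pics/s2.png")
x,y=240,160
a=cv2.resize(np.clip(s[y:y+60,x:x+60]*3.,0,255).astype(np.uint8),None,fx=10,fy=10,interpolation=cv2.INTER_CUBIC)
cv2.imwrite("pics/s2d.png",a)
E
```

```text
(no output)
```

View pics/s2d.png

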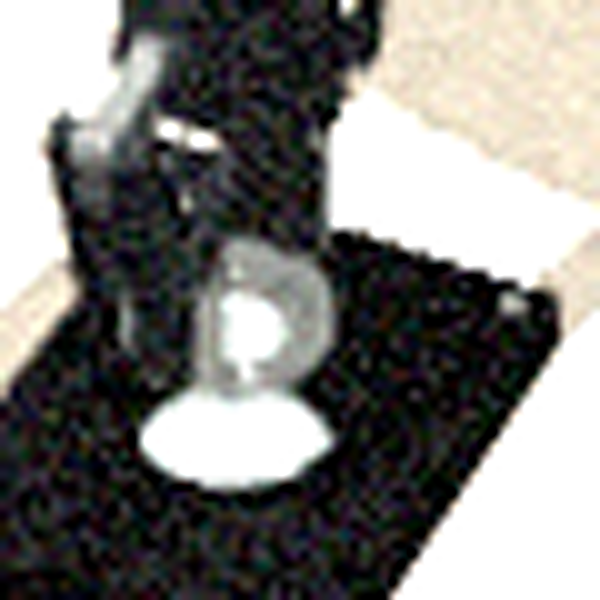

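```bash
python3 - <<'E'
from h import *
a=np.linspace(0,2*np.pi,73)
for r,z in((.027,.059),(.027,.052),(.020,.059),(.02,.0505)):
    p=np.array([proj("scene",[.517+r*np.cos(t),.0064+r*np.sin(t),z]) for t in a]); print(r,z,((p.min(0)-[240,160])*10).round(),((p.max(0)-[240,160])*10).round())
E
```

```text
0.027 0.059 [118. 225.] [339. 372.]
0.027 0.052 [118. 246.] [339. 394.]
0.02 0.059 [146. 243.] [311. 353.]
0.02 0.0505 [147. 269.] [310. 378.]
```

The ring is level: its predicted outline matches the observed one, with the near finger hiding half. Now lowering it into the well.

Call:
servo_tool --commands "0 0 0 0 1.5 8 0.4; 0 0 0 0 0 8 0.4; 0 0 0 0 0 6 0.4; 0 0 0 0 0 4 0.4; 0 0 0 0 0 0 0.4"

```text
time_s: 8.12
eef_pos: [0.5145, 0.0076, 0.025]
eef_rot: [0.0, 0.707, -0.707, -0.0]
wrist_force: [-0.1, 0.7, -0.5]
opening: 0.568
grasp_force: 62.1
```

Call:
servo_tool --commands "0 0 0 0 0 2 0.4; 0 0 0 0 0 1 0.4; 0 0 0 0 0 1 0.4; 0 0 0 0 0 0 0.4; 0 0 0 0 0 0 0.4"

```text
time_s: 8.75
eef_pos: [0.515, 0.0076, 0.0241]
eef_rot: [0.0, 0.707, -0.707, 0.0]
wrist_force: [-11.0, 1.2, 29.6]
opening: 0.572
grasp_force: 69.2
```

Call:
servo_tool --commands "0 0 0 0 0 -4 0.4; 0 0 0 0 2 0 0.4; 0 0 0 0 0 2 0.4; 0 0 0 0 0 2 0.4; 0 0 0 0 0 0 0.4"

```text
time_s: 9.38
eef_pos: [0.5138, 0.0073, 0.0241]
eef_rot: [-0.0, 0.707, -0.707, 0.001]
wrist_force: [-8.2, 1.3, 29.6]
opening: 0.574
grasp_force: 69.8
```

Call:
servo_tool --commands "0 0 0 0 0 0 0.4; 0 0 0 0 0 0 0.4"

```text
time_s: 9.62
eef_pos: [0.5139, 0.0074, 0.0241]
eef_rot: [-0.0, 0.707, -0.707, 0.001]
wrist_force: [-6.9, 2.2, 30.5]
opening: 0.565
grasp_force: 69.7
```

```bash
python3 - <<'E'
from h import *
s=camera("scene");cv2.imwrite("pics/s3.png",s)
x,y=240,160
a=cv2.resize(np.clip(s[y:y+60,x:x+60]*3.,0,255).astype(np.uint8),None,fx=10,fy=10,interpolation=cv2.INTER_CUBIC)
def el(X,Y,z,r,c):
    p=np.array([proj("scene",[X+r*np.cos(t),Y+r*np.sin(t),z]) for t in np.linspace(0,6.283,73)]); print(z,((p.min(0)-[240,160])*10).round(),((p.max(0)-[240,160])*10).round())
el(.5139,.0055,.029,.027,0);el(.5139,.0055,.022,.027,0);el(.5139,.0055,.029,.020,0)
cv2.imwrite("pics/s3d.png",a)
E
```

```text
0.029 [123. 306.] [341. 454.]
0.022 [124. 327.] [341. 474.]
0.029 [152. 325.] [313. 434.]
```

View pics/s3d.png

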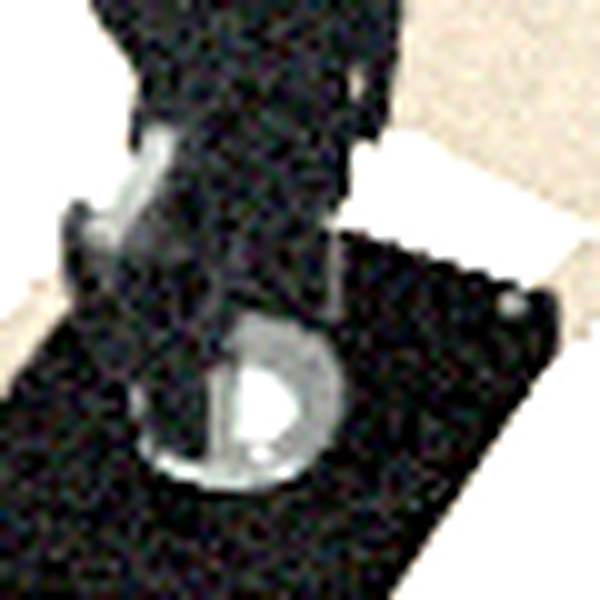

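The ring sits over the well, but it may be about 2 mm proud. I'll take off the preload, open, and check.

Call:
servo_tool --commands "0 0 0 0 0 -2 0.4; 0 0 0 0 0 0 0.65; 0 0 0 0 0 0 0.75; 0 0 0 0 0 0 1; 0 0 0 0 0 -30 1"

```text
time_s: 10.3
eef_pos: [0.5099, 0.008, 0.051]
eef_rot: [-0.002, -0.707, 0.707, 0.003]
wrist_force: [-0.2, 0.2, -0.7]
opening: 0.999
grasp_force: 0.0
```

Call:
servo_tool --commands "0 0 0 0 0 -50 1; 0 0 0 40 20 -20 1; 0 0 0 60 0 -10 1; 0 0 0 60 0 0 1; 0 0 0 60 0 0 1"

```text
time_s: 10.92
eef_pos: [0.4923, -0.2142, 0.1333]
eef_rot: [-0.0, 0.707, -0.707, 0.0]
wrist_force: [0.5, -0.7, 0.9]
opening: 0.998
grasp_force: 0.0
```

```bash
python3 - <<'E'
from h import *
s=camera("scene");cv2.imwrite("pics/s4.png",s); t=camera("top");cv2.imwrite("pics/t4.png",t);print(get_obs()["eef_pos"])
def cr(i,x,y): return cv2.resize(np.clip(i[y:y+50,x:x+50]*2.2,0,255).astype(np.uint8),None,fx=8,fy=8,interpolation=cv2.INTER_CUBIC)
cv2.imwrite("pics/p4.png",np.hstack([cr(s,240,175),cr(t,227,187)]))
E
```

```text
[ 0.49242166 -0.21820944  0.13349897]
```

View pics/p4.png

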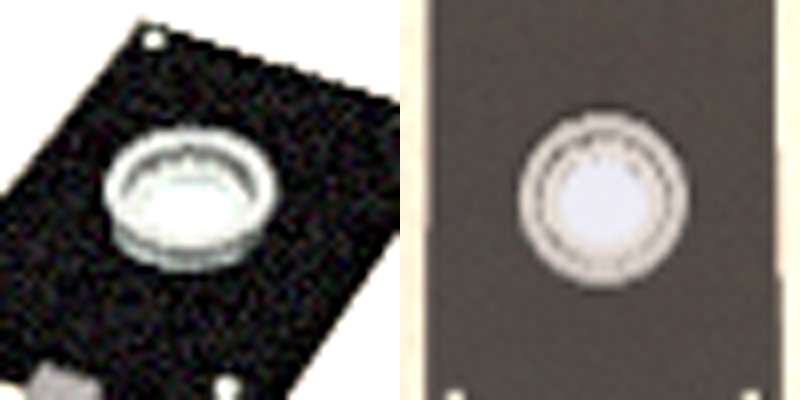

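```bash
python3 - <<'E'
from h import *
np.set_printoptions(precision=4,suppress=True)
for z in(.029,.032,.035,.038): print(z,"top rel",ray("top",252,211.25,z)-[.5169,.0071],"scene rel",ray("scene",263.3,197.8,z)-[.5139,.0055])
s=cv2.imread("pics/s4.png");t=cv2.imread("pics/t4.png")
print(s[188:212,263].min(1)); print(s[197,250:278].min(1)); print(s[205,250:278].min(1)); print(s[207,250:278].min(1)); print(t[211,238:266].min(1),t[198:226,252].min(1))
E
```

```text
0.029 top rel [-0.0023 -0.0006] scene rel [-0.0004  0.0001]
0.032 top rel [-0.0025 -0.0006] scene rel [0.0025 0.0016]
0.035 top rel [-0.0027 -0.0006] scene rel [0.0054 0.0031]
0.038 top rel [-0.0029 -0.0006] scene rel [0.0082 0.0047]
[  0   9  25  81 104  48  73 109 109  97 111 132 127 126 131 124 113 104
  59  57  62   0   5   8]
[  1   4   7  85 112  92  57  97 110 109 112 102  97  97  96  96  96 102
 111  84  54  71 108 117  45   0   3   3]
[ 16  14   0   4  32  67  72  62  62  73  98  94  99 104 104 100  91  86
  61  62  47  41  18   9   6  12   2  13]
[ 6  0  2  1  9  1 12 59 79 74 80 70 61 57 63 56 67 70 79 56 22  9  0 17
  0  6  5  9]
[ 33  33  32  38  89  89  67  96  96 106 108 108 107 108 108 107 108 108
 107 105  95  94  73  90  82  29  31  33] [ 31  31  24  66  89  72  77  95 102 106 107 107 107 108 107 108 107 107
 107 104  97  90  89  89  62  28  32  31]
```

The ring is seated: the flange top triangulates to about 29 mm and the centre is about (0.514,0.007). Next, the dish.

Call:
servo_tool --commands "0 0 0 39 20.5 0 1; 0 0 0 39 20.5 20 1; 0 0 0 0 0 40 1; 0 0 0 0 0 35 1; 0 0 0 0 0 0 1"

```text
time_s: 11.65
eef_pos: [0.4493, -0.2879, 0.0352]
eef_rot: [0.0, -0.707, 0.707, 0.004]
wrist_force: [-0.2, -0.0, -0.1]
opening: 0.995
grasp_force: 0.0
```

```bash
python3 -c "
from bench import *;o=get_obs();print(o['eef_pos'],o['eef_rot'],o['wrist_force'],o['opening'])"
```

```text
[ 0.44934236 -0.28786638  0.0352395 ] [ 6.65175451e-05 -7.07074009e-01  7.07129302e-01  3.80666473e-03] [-0.2362422  -0.03823534 -0.14007411] 0.994968232415468
```

Call:
servo_tool --commands "0 0 0 0 0 5 1; 0 0 0 0 0 0 1; 0 0 0 0 0 0 1"

```text
time_s: 12.02
eef_pos: [0.4524, -0.2909, 0.0345]
eef_rot: [-0.0, 0.707, -0.707, 0.001]
wrist_force: [0.0, -0.2, -0.3]
opening: 0.998
grasp_force: 0.0
```

Call:
servo_tool --commands "0 0 0 5 0.9 10 1; 0 0 0 0 0 10 1; 0 0 0 0 0 0 0.7; 0 0 0 0 0 0 0.5; 0 0 0 0 0 0 0.4"

```text
time_s: 12.65
eef_pos: [0.4509, -0.2956, 0.0135]
eef_rot: [-0.0, 0.707, -0.707, 0.0]
wrist_force: [-1.1, 1.6, 2.8]
opening: 0.408
grasp_force: 9.1
```

Call:
servo_tool --commands "0 0 0 0 0 0 0.3; 0 0 0 0 0 0 0.2; 0 0 0 0 0 0 0.2; 0 0 0 0 0 0 0.2"

```text
time_s: 13.15
eef_pos: [0.4509, -0.2956, 0.0141]
eef_rot: [0.0, 0.707, -0.707, 0.0]
wrist_force: [-1.2, 1.3, 5.8]
opening: 0.348
grasp_force: 58.9
```

Call:
servo_tool --commands "0 0 0 0 0 -15 0.2; 0 0 0 0 0 -35 0.2; 0 0 0 -40 0 0 0.2; 0 0 0 -44 -10.5 0 0.2; 0 0 0 -44 -10.5 0 0.2"

```text
time_s: 13.78
eef_pos: [0.4723, -0.1667, 0.0646]
eef_rot: [0.0, -0.707, 0.707, -0.001]
wrist_force: [0.2, 0.2, 0.2]
opening: 0.349
grasp_force: 59.3
```

Call:
servo_tool --commands "0 0 0 -44 -10.5 0 0.2; 0 0 0 -44 -10.6 0 0.2; 0 0 0 -44 -10.6 0 0.2; 0 0 0 -42.4 -10.6 0 0.2; 0 0 0 0 0 0 0.2"

```text
time_s: 14.4
eef_pos: [0.5147, 0.0094, 0.0644]
eef_rot: [-0.001, 0.709, -0.706, 0.001]
wrist_force: [0.8, -0.6, -0.1]
opening: 0.35
grasp_force: 59.3
```

Call:
servo_tool --commands "0 0 0 0 0 0 0.2; 0 0 0 0 0 0 0.2"

```text
time_s: 14.65
eef_pos: [0.514, 0.0059, 0.0636]
eef_rot: [0.0, -0.707, 0.708, -0.0]
wrist_force: [0.0, 0.8, -1.0]
opening: 0.351
grasp_force: 59.3
```

```bash
python3 - <<'E'
from h import *
s=camera("scene");cv2.imwrite("pics/s5.png",s)
o=get_obs();print(o["eef_pos"],o["eef_rot"])
x,y=230,150
a=cv2.resize(np.clip(s[y:y+75,x:x+75]*2.5,0,255).astype(np.uint8),None,fx=8,fy=8,interpolation=cv2.INTER_CUBIC)
p=o["eef_pos"]
for dz in(.0069,-.0081):
  q=np.array([proj("scene",[p[0]+.0175*np.cos(t),p[1]+.0175*np.sin(t),p[2]+dz]) for t in np.linspace(0,6.28,60)]);print(((q.min(0)-[x-.5,y-.5])*8).round(),((q.max(0)-[x-.5,y-.5])*8).round())
cv2.imwrite("pics/s5c.png",a)
E
```

```text
[0.51397763 0.00582753 0.063496  ] [ 7.77564407e-06 -7.06520512e-01  7.07692553e-01 -1.23014294e-04]
[212. 250.] [327. 326.]
[213. 286.] [327. 363.]
```

View pics/s5c.png

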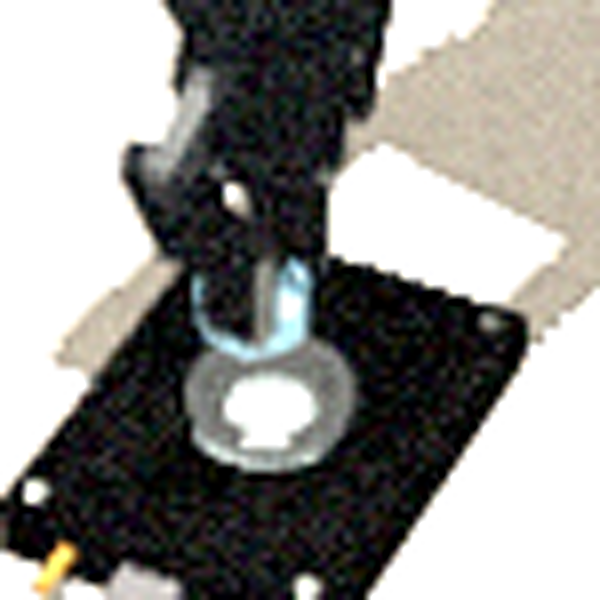

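The dish is held level but its centre sits about 2 px left of the ring's axis (253 vs 270 in the crop), so it is about 5 mm toward −y in the hand. Correcting relative to the ring and rechecking numerically.

Call:
servo_tool --commands "0 0 0 -5.2 0.4 0 0.2; 0 0 0 0 0 0 0.2; 0 0 0 0 0 5 0.2; 0 0 0 0 0 0 0.2; 0 0 0 0 0 0 0.2"

```text
time_s: 15.32
eef_pos: [0.5135, 0.0121, 0.0581]
eef_rot: [-0.0, -0.707, 0.707, 0.0]
wrist_force: [-0.0, -0.1, -0.3]
opening: 0.35
grasp_force: 59.3
```

```bash
cat >>h.py <<'E'
def spans(i,rows,x0,x1,th):
    for r in rows:
        k=np.flatnonzero(i[r,x0:x1]>th); print(r,(k[0]+x0,k[-1]+x0,len(k)) if len(k) else None)
E
python3 - <<'E'
from h import *
a=cv2.imread("pics/s5.png");s=camera("scene");cv2.imwrite("pics/s6.png",s);print(get_obs()["eef_pos"])
for i in(a,s):
    b=i[...,0].astype(int)-i[...,2]; m=(b>12)&(i[...,0]>45); m[:150]=0;m[:,:225]=0;m[:,300:]=0;m[215:]=0
    k,l,st,ce=cv2.connectedComponentsWithStats(m.astype(np.uint8))
    print([tuple(st[j]) for j in range(1,k) if st[j][4]>5])
    g=i.min(2).astype(int); print([ (np.flatnonzero(g[r,245:285]>25)[[0,-1]]+245).tolist() for r in range(186,210,2)])
E
```

```text
[0.51358276 0.01212993 0.05823531]
[(np.int32(225), np.int32(163), np.int32(5), np.int32(7), np.int32(21)), (np.int32(263), np.int32(182), np.int32(6), np.int32(12), np.int32(45)), (np.int32(255), np.int32(191), np.int32(7), np.int32(4), np.int32(11))]
[[245, 268], [245, 268], [245, 268], [245, 269], [255, 272], [254, 273], [253, 273], [253, 273], [254, 273], [254, 272], [255, 270], [260, 267]]
[(np.int32(225), np.int32(163), np.int32(5), np.int32(7), np.int32(20)), (np.int32(257), np.int32(185), np.int32(15), np.int32(12), np.int32(60))]
[[245, 270], [245, 271], [245, 270], [245, 270], [255, 272], [254, 273], [253, 274], [253, 273], [254, 273], [254, 272], [255, 270], [260, 267]]
```

Call:
servo_tool --commands "0 0 0 0 0 8 0.2; 0 0 0 0 0 8 0.2; 0 0 0 0 0 5 0.2; 0 0 0 0 0 3 0.2; 0 0 0 0 0 0 0.2"

```text
time_s: 16.0
eef_pos: [0.5134, 0.0122, 0.034]
eef_rot: [-0.0, -0.707, 0.707, 0.0]
wrist_force: [0.3, 0.3, 0.2]
opening: 0.35
grasp_force: 59.3
```

Call:
servo_tool --commands "0 0 0 0 0 2 0.2; 0 0 0 0 0 1 0.2; 0 0 0 0 0 1 0.2; 0 0 0 0 0 0 0.2"

```text
time_s: 16.5
eef_pos: [0.5139, 0.0121, 0.0314]
eef_rot: [-0.0, 0.707, -0.707, 0.0]
wrist_force: [-4.0, 0.3, 10.8]
opening: 0.353
grasp_force: 61.4
```

Call:
servo_tool --commands "0 0 0 0 0 -1 0.2; 0 0 0 0 0 0 0.45; 0 0 0 0 0 0 0.6; 0 0 0 0 0 -10 0.7; 0 0 0 0 0 -30 1"

```text
time_s: 17.12
eef_pos: [0.5122, 0.0124, 0.0707]
eef_rot: [-0.001, -0.707, 0.707, 0.002]
wrist_force: [0.1, -0.1, 0.5]
opening: 0.886
grasp_force: 0.0
```

Call:
servo_tool --commands "0 0 0 0 0 -40 1; 0 0 0 45 0 -20 1; 0 0 0 50 0 0 1; 0 0 0 50 0 0 1; 0 0 0 50 0 0 1"

```text
time_s: 17.75
eef_pos: [0.5137, -0.1845, 0.1322]
eef_rot: [-0.0, 0.707, -0.707, 0.001]
wrist_force: [0.7, -0.0, -1.2]
opening: 1.0
grasp_force: 0.0
```

```bash
python3 - <<'E'
from h import *
s=camera("scene");cv2.imwrite("pics/s7.png",s); t=camera("top");cv2.imwrite("pics/t7.png",t);print(get_obs()["eef_pos"])
def cr(i,x,y): return cv2.resize(np.clip(i[y:y+50,x:x+50]*1.8,0,255).astype(np.uint8),None,fx=8,fy=8,interpolation=cv2.INTER_CUBIC)
cv2.imwrite("pics/p7.png",np.hstack([cr(s,240,175),cr(t,227,187)]))
hs=cv2.cvtColor(t,cv2.COLOR_BGR2HSV); m=((hs[...,0]<25)&(hs[...,1]>120)&(hs[...,2]>60))
for b in blobs("top",t,(300,190,60,40),m,.018,20): print(b)
E
```

```text
[ 0.51393888 -0.18775978  0.13244087]
(np.int32(48), array([324.3125    , 200.97916667]), array([ 0.54355671, -0.17567262]))
```

View pics/p7.png

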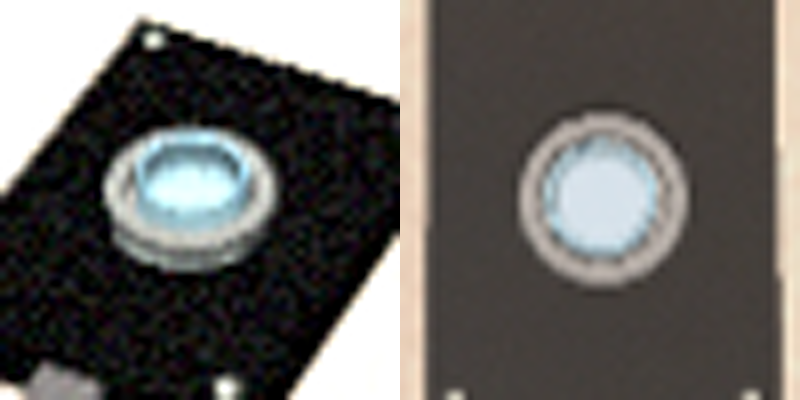

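The dish is seated in the ring, concentric in both views (crop centres about (192,170) and (602,194)). Next, the weight.

Call:
servo_tool --commands "0 0 0 0 -23 20 1; 0 0 0 0 0 40 1; 0 0 0 0 0 30 1; 0 0 0 0 0 0 1; 0 0 0 0 0 0 1"

```text
time_s: 18.48
eef_pos: [0.5374, -0.1829, 0.0427]
eef_rot: [-0.0, 0.707, -0.707, 0.001]
wrist_force: [0.8, -0.0, -0.1]
opening: 0.996
grasp_force: 0.0
```

Call:
servo_tool --commands "0 0 0 0 0 0 1"

```text
time_s: 18.6
eef_pos: [0.5379, -0.1834, 0.0433]
eef_rot: [-0.0, 0.707, -0.707, 0.002]
wrist_force: [-0.0, -0.3, -0.0]
opening: 1.001
grasp_force: 0.0
```

```bash
python3 - <<'E'
from h import *
print("dish",ray("top",251.7,210.75,.0355),ray("scene",263.6,195.6,.0355), "wt",ray("top",328.2,203.5,.018), "scene pred of TCP-held",get_obs()["eef_pos"])
E
```

```text
dish [0.5153869  0.00724579] [0.51228453 0.00580007] wt [ 0.53728906 -0.18538308] scene pred of TCP-held [ 0.53790139 -0.18343829  0.04326813]
```

Call:
servo_tool --commands "0 0 0 2.3 0.7 17 1; 0 0 0 0 0 16 1; 0 0 0 0 0 0 0.7; 0 0 0 0 0 0 0.5; 0 0 0 0 0 0 0.4"

```text
time_s: 19.23
eef_pos: [0.5363, -0.1854, 0.009]
eef_rot: [-0.0, 0.707, -0.707, 0.0]
wrist_force: [-1.0, 0.7, 3.6]
opening: 0.422
grasp_force: 59.6
```

Call:
servo_tool --commands "0 0 0 0 0 0 0.3; 0 0 0 0 0 0 0.25; 0 0 0 0 0 0 0.25; 0 0 0 0 0 0 0.25"

```text
time_s: 19.73
eef_pos: [0.5364, -0.1854, 0.009]
eef_rot: [-0.0, 0.707, -0.707, 0.001]
wrist_force: [-1.5, -0.3, 7.3]
opening: 0.421
grasp_force: 59.8
```

Call:
servo_tool --commands "0 0 0 0 0 -20 0.25; 0 0 0 0 0 -40 0.25; 0 0 0 -48 5.6 0 0.25; 0 0 0 -48 5.6 0 0.25; 0 0 0 -48 5.6 0 0.25"

```text
time_s: 20.35
eef_pos: [0.5192, -0.04, 0.0695]
eef_rot: [0.0, -0.707, 0.707, -0.001]
wrist_force: [-0.0, -0.1, -1.5]
opening: 0.417
grasp_force: 60.1
```

Call:
servo_tool --commands "0 0 0 -48 5.6 0 0.25; 0 0 0 0 0 0 0.25; 0 0 0 0 0 0 0.25; 0 0 0 0 0 0 0.25; 0 0 0 0 0 0 0.25"

```text
time_s: 20.98
eef_pos: [0.5138, 0.0058, 0.0684]
eef_rot: [0.0, -0.707, 0.708, -0.0]
wrist_force: [-0.4, 0.3, -0.3]
opening: 0.416
grasp_force: 60.1
```

```bash
python3 - <<'E'
from h import *
s=camera("scene");cv2.imwrite("pics/s8.png",s)
o=get_obs();print(o["eef_pos"],o["eef_rot"]);p=o["eef_pos"]
x,y=230,150
for dz in(.009,.001):
  q=np.array([proj("scene",[p[0]+.02*np.cos(t),p[1]+.02*np.sin(t),p[2]+dz]) for t in np.linspace(0,6.28,60)]);print(((q.min(0)-[x-.5,y-.5])*8).round(),((q.max(0)-[x-.5,y-.5])*8).round())
cv2.imwrite("pics/s8c.png",cv2.resize(np.clip(s[y:y+75,x:x+75]*2.5,0,255).astype(np.uint8),None,fx=8,fy=8,interpolation=cv2.INTER_CUBIC))
hs=cv2.cvtColor(s,cv2.COLOR_BGR2HSV).astype(int); m=(hs[...,0]<25)&(hs[...,1]>120)&(hs[...,2]>40)
for r in range(170,200): 
    k=np.flatnonzero(m[r,235:290]); 
    if len(k): print(r,k[0]+235,k[-1]+235,end=' | ')
E
```

```text
[0.51364154 0.00593316 0.06831281] [-1.82243597e-05 -7.06609273e-01  7.07603939e-01 -2.61890086e-05]
[204. 227.] [336. 313.]
[204. 246.] [336. 333.]
179 265 265 | 180 264 267 | 181 264 269 | 182 264 269 | 183 264 270 | 184 264 270 | 185 264 270 | 186 264 269 | 187 264 269 | 188 264 269 | 189 264 268 | 190 264 266 |
```

View pics/s8c.png

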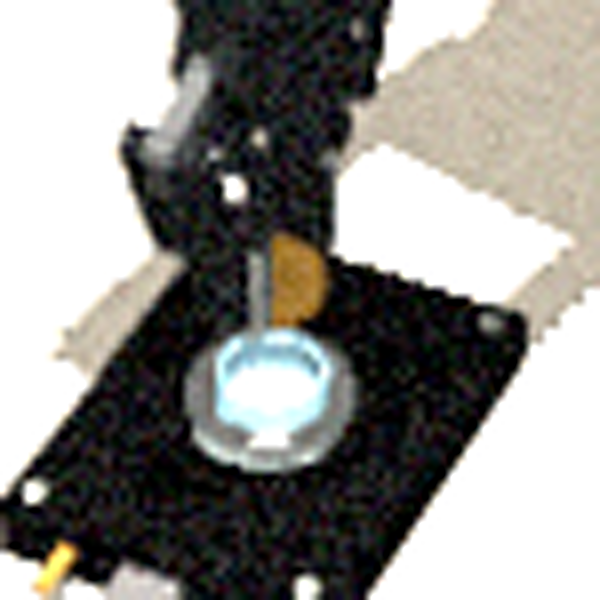

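The weight is level but about 1 px left of the dish axis: its right edge implies centre 264 vs dish 272 in the crop. Shifting +y by 2.5 mm and lowering.

Call:
servo_tool --commands "0 0 0 -2.5 0.3 8 0.25; 0 0 0 0 0 8 0.25; 0 0 0 0 0 6 0.25; 0 0 0 0 0 3 0.25; 0 0 0 0 0 0 0.25"

```text
time_s: 21.65
eef_pos: [0.513, 0.0094, 0.043]
eef_rot: [0.0, 0.707, -0.707, -0.0]
wrist_force: [-0.4, 1.0, -0.7]
opening: 0.421
grasp_force: 60.1
```

Call:
servo_tool --commands "0 0 0 0 0 2 0.25; 0 0 0 0 0 2 0.25; 0 0 0 0 0 1 0.25; 0 0 0 0 0 0 0.25; 0 0 0 0 0 0 0.25"

```text
time_s: 22.28
eef_pos: [0.5133, 0.0093, 0.0384]
eef_rot: [-0.0, 0.707, -0.707, 0.0]
wrist_force: [-0.3, -0.0, -0.2]
opening: 0.423
grasp_force: 60.1
```

Call:
servo_tool --commands "0 0 0 0 0 1 0.25; 0 0 0 0 0 1 0.25; 0 0 0 0 0 0 0.25; 0 0 0 0 0 0 0.25"

```text
time_s: 22.78
eef_pos: [0.5136, 0.0093, 0.0375]
eef_rot: [-0.0, 0.707, -0.707, 0.0]
wrist_force: [-4.1, 1.0, 10.9]
opening: 0.425
grasp_force: 61.5
```

Call:
servo_tool --commands "0 0 0 0 0 -1 0.25; 0 0 0 0 0 0 0.5; 0 0 0 0 0 0 0.65; 0 0 0 0 0 -5 0.8; 0 0 0 0 0 -25 1"

```text
time_s: 23.4
eef_pos: [0.5117, 0.0096, 0.0663]
eef_rot: [-0.001, -0.707, 0.707, 0.002]
wrist_force: [1.2, 0.6, 0.6]
opening: 0.978
grasp_force: 0.0
```

Call:
servo_tool --commands "0 0 0 0 0 -45 1; 0 0 0 -40 0 -20 1; 0 0 0 -50 -5 0 1; 0 0 0 -50 -5 0 1; 0 0 0 -50 -5 0 1"

```text
time_s: 24.02
eef_pos: [0.5278, 0.1656, 0.1321]
eef_rot: [-0.02, 0.726, -0.687, -0.019]
wrist_force: [0.5, 0.1, 0.5]
opening: 0.998
grasp_force: 0.0
```

Call:
servo_tool --commands "0 0 0 -50 -5 0 1; 0 0 0 0 0 0 1; 0 0 0 0 0 0 1"

```text
time_s: 24.4
eef_pos: [0.5312, 0.1953, 0.1324]
eef_rot: [-0.03, 0.735, -0.677, -0.029]
wrist_force: [0.3, -0.5, -0.4]
opening: 0.998
grasp_force: 0.0
```

```bash
python3 - <<'E'
from h import *
s=camera("scene");cv2.imwrite("pics/s9.png",s); t=camera("top");cv2.imwrite("pics/t9.png",t);print(get_obs()["eef_pos"])
def cr(i,x,y): return cv2.resize(np.clip(i[y:y+50,x:x+50]*1.8,0,255).astype(np.uint8),None,fx=8,fy=8,interpolation=cv2.INTER_CUBIC)
cv2.imwrite("pics/p9.png",np.hstack([cr(s,240,175),cr(t,227,187)]))
T=cv2.imread("pics/top0.png"); print(T[202,128:164].tolist()[::1][:8],"lid rays",ray("top",146,201.55,.035),ray("top",146.5,201.55,.035))
S=cv2.imread("pics/scene0.png"); g=S.min(2); print([(r,(np.flatnonzero(g[r,340:385]>85)[[0,-1]]+340).tolist()) for r in range(228,262,3) if (g[r,340:385]>85).any()])
E
```

```text
[0.53126179 0.19498238 0.13243198]
[[91, 103, 110], [91, 102, 111], [90, 101, 110], [91, 102, 109], [75, 83, 84], [92, 99, 90], [99, 102, 92], [92, 97, 86]] lid rays [0.53510041 0.27077564] [0.53511553 0.26952686]
[(231, [352, 372]), (234, [350, 375]), (237, [349, 377]), (240, [349, 378]), (243, [350, 378]), (246, [353, 377]), (249, [357, 384]), (252, [382, 384]), (255, [381, 384]), (258, [380, 384]), (261, [378, 384])]
```

View pics/p9.png

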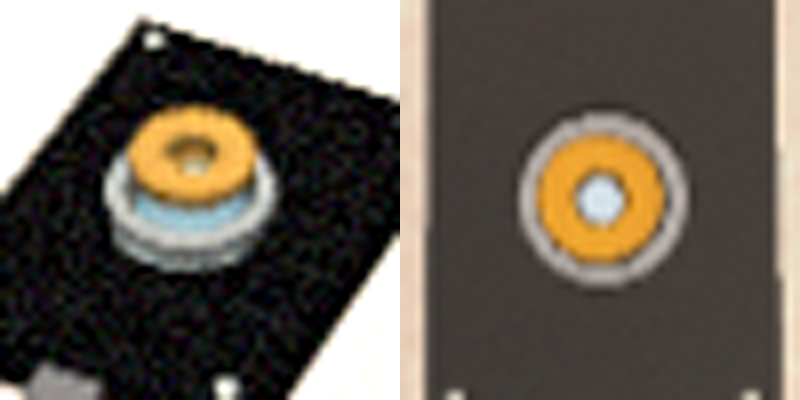

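The weight is seated level and concentric in both views (crop centres (193,153) and (601,198)). The wrist is now skewed, probably at a last-joint limit, so I'm checking that.

```bash
python3 - <<'E'
from h import *
from scipy.spatial.transform import Rotation as R
o=get_obs();print(o["q"].round(3)); q=o["eef_rot"]; A=R.from_quat([q[1],q[2],q[3],q[0]]); B=R.from_matrix(np.diag([1.,-1,-1]))
v=(A.inv()*B).as_rotvec(); print(v, v/9, o["eef_pos"])
E
```

```text
[0.094 0.254 1.736 0.091 1.148 3.117]
[-0.06557968  0.06325679 -1.48864887] [-0.00728663  0.00702853 -0.16540543] [0.53126179 0.19498238 0.13243198]
```

Call:
servo_tool --commands "0 0 -0.17 0 0 0 1; 0 0 -0.17 0 0 0 1; 0 0 -0.17 0 0 0 1; 0 0 -0.17 0 0 0 1; 0 0 -0.17 0 0 0 1"

```text
time_s: 25.12
eef_pos: [0.5314, 0.1949, 0.1325]
eef_rot: [-0.039, 0.949, -0.312, -0.014]
wrist_force: [0.4, 0.8, -0.1]
opening: 0.999
grasp_force: 0.0
```

Call:
servo_tool --commands "0 0 -0.17 0 0 0 1; 0 0 -0.17 0 0 0 1; 0 0 -0.17 0 0 0 1; 0 0 -0.1 0 0 0 1; 0 0 0 0 0 0 1"

```text
time_s: 25.75
eef_pos: [0.5314, 0.195, 0.1325]
eef_rot: [-0.042, 0.999, -0.015, -0.001]
wrist_force: [0.1, 0.1, 0.1]
opening: 0.999
grasp_force: 0.0
```

```bash
cat >>h.py <<'E'
def go(x,y,z):
    from scipy.spatial.transform import Rotation as R
    o=get_obs();q=o["eef_rot"]; A=R.from_quat([q[1],q[2],q[3],q[0]]); B=R.from_matrix(np.diag([1.,-1,-1]))
    print("q",o["q"].round(3),"pos",o["eef_pos"].round(4),"turn to yaw0",(A.inv()*B).as_rotvec().round(4),"shift mm",(A.inv().apply(np.array([x,y,z])-o["eef_pos"])*1e3).round(1))
E
python3 -c "
from h import *
go(.535,.270,.09)"
```

```text
q [0.094 0.254 1.735 0.091 1.148 1.658] pos [0.5314 0.195  0.1325] turn to yaw0 [-0.0832  0.0029 -0.0308] shift mm [  1.5 -71.3  48.6]
```

Call:
servo_tool --commands "-0.0832 0.0029 -0.0308 0 0 0 1; 0 0 0 3 -38 0 1; 0 0 0 0 -38 20 1; 0 0 0 0 0 10 1; 0 0 0 0 0 0 1"

```text
time_s: 26.38
eef_pos: [0.5333, 0.2709, 0.1013]
eef_rot: [0.0, 1.0, 0.0, -0.001]
wrist_force: [0.1, -1.0, -0.3]
opening: 0.999
grasp_force: 0.0
```

Call:
servo_tool --commands "0 0 0 0 0 0 1"

```text
time_s: 26.5
eef_pos: [0.5346, 0.2708, 0.1029]
eef_rot: [-0.0, 1.0, 0.0, 0.0]
wrist_force: [0.0, -0.4, 0.3]
opening: 1.0
grasp_force: 0.0
```

```bash
python3 -c "
from h import *
go(.535,.271,.012)"
```

```text
q [ 0.271  0.375  1.643 -0.     1.124  1.842] pos [0.5346 0.2708 0.1029] turn to yaw0 [-0.0001 -0.0005  0.0002] shift mm [ 0.3 -0.2 90.9]
```

Call:
servo_tool --commands "0 0 0 0.3 0 30 1; 0 0 0 0 0 25 1; 0 0 0 0 0 20 1; 0 0 0 0 0 12 1; 0 0 0 0 0 0 1"

```text
time_s: 27.12
eef_pos: [0.5341, 0.2715, 0.0148]
eef_rot: [0.0, 1.0, 0.001, -0.001]
wrist_force: [0.6, 0.2, 1.0]
opening: 0.997
grasp_force: 0.0
```

Call:
servo_tool --commands "0 0 0 0 0 0 0.85; 0 0 0 0 0 0 0.7; 0 0 0 0 0 0 0.55; 0 0 0 0 0 0 0.55; 0 0 0 0 0 0 0.55"

```text
time_s: 27.75
eef_pos: [0.5354, 0.2722, 0.0179]
eef_rot: [-0.0, 1.0, 0.001, 0.001]
wrist_force: [-3.6, -2.3, 9.7]
opening: 0.755
grasp_force: 63.2
```

Call:
servo_tool --commands "0 0 0 0 0 -20 0.5; 0 0 0 0 0 -40 0.5; 0 0 0 0 40 -15 0.5; 0 0 0 0 45 0 0.5; 0 0 0 0 45 0 0.5"

```text
time_s: 28.38
eef_pos: [0.5356, 0.1409, 0.0926]
eef_rot: [-0.0, 1.0, 0.002, 0.002]
wrist_force: [0.2, -0.4, -0.6]
opening: 0.754
grasp_force: 66.2
```

Call:
servo_tool --commands "0 0 0 -5 45 0 0.5; 0 0 0 -8 45 0 0.5; 0 0 0 -8 40 0 0.5; 0 0 0 0 0 0 0.5; 0 0 0 0 0 0 0.5"

```text
time_s: 29.0
eef_pos: [0.5147, 0.0119, 0.0915]
eef_rot: [-0.0, 1.0, 0.001, 0.001]
wrist_force: [0.3, 0.4, 0.0]
opening: 0.755
grasp_force: 66.2
```

Call:
servo_tool --commands "0 0 0 0 0 0 0.5; 0 0 0 0 0 0 0.5"

```text
time_s: 29.25
eef_pos: [0.5141, 0.0127, 0.0905]
eef_rot: [-0.0, 1.0, 0.002, 0.0]
wrist_force: [0.3, 0.7, -0.1]
opening: 0.753
grasp_force: 66.2
```

```bash
python3 - <<'E'
from h import *
go(.514,.007,.06)
s=camera("scene");cv2.imwrite("pics/s10.png",s);p=get_obs()["eef_pos"]
x,y=225,135
for r,dz in((.034,.017),(.034,-.012)):
  q=np.array([proj("scene",[p[0]+r*np.cos(t),p[1]+r*np.sin(t),p[2]+dz]) for t in np.linspace(0,6.28,60)]);print(((q.min(0)-[x-.5,y-.5])*8).round(),((q.max(0)-[x-.5,y-.5])*8).round())
cv2.imwrite("pics/s10c.png",cv2.resize(np.clip(s[y:y+75,x:x+80]*1.8,0,255).astype(np.uint8),None,fx=8,fy=8,interpolation=cv2.INTER_CUBIC))
E
```

```text
q [-0.207  0.225  1.869  0.     1.047  1.36 ] pos [0.5141 0.0127 0.0905] turn to yaw0 [-0.0003 -0.0001  0.0037] shift mm [-0.2  5.7 30.5]
[214. 248.] [444. 396.]
[216. 322.] [442. 470.]
```

View pics/s10c.png

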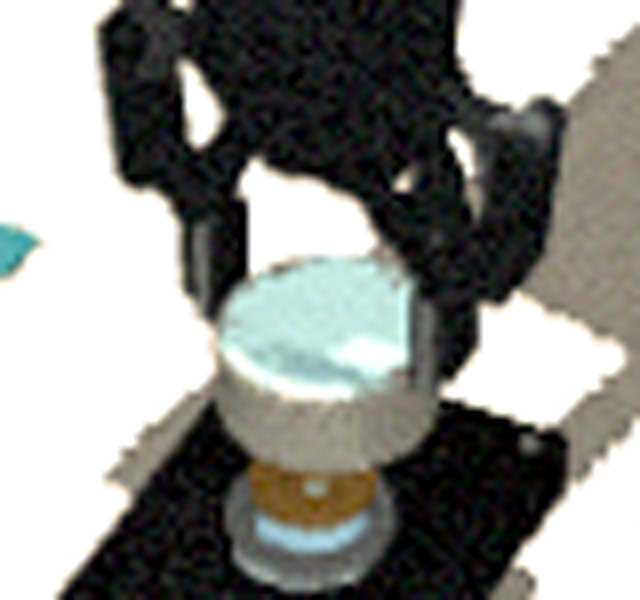

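The lid is level and matches its prediction: centre 327 in the crop, against 313 for the stack. Shifting −y by 5.2 mm and lowering.

Call:
servo_tool --commands "0 0 0 0 5.2 5 0.5; 0 0 0 0 0 15 0.5; 0 0 0 0 0 13 0.5; 0 0 0 0 0 10 0.5; 0 0 0 0 0 5 0.5"

```text
time_s: 29.92
eef_pos: [0.5134, 0.0067, 0.0412]
eef_rot: [-0.0, 1.0, 0.001, -0.001]
wrist_force: [-0.9, -0.4, -0.3]
opening: 0.752
grasp_force: 66.2
```

Call:
servo_tool --commands "0 0 0 0 0 2 0.5; 0 0 0 0 0 1 0.5; 0 0 0 0 0 1 0.5; 0 0 0 0 0 0 0.5"

```text
time_s: 30.42
eef_pos: [0.5142, 0.0066, 0.0386]
eef_rot: [-0.0, 1.0, 0.001, 0.0]
wrist_force: [0.2, -0.3, -0.6]
opening: 0.757
grasp_force: 66.2
```

Call:
servo_tool --commands "0 0 0 0 0 1 0.5; 0 0 0 0 0 1 0.5; 0 0 0 0 0 0 0.5; 0 0 0 0 0 0 0.5"

```text
time_s: 30.92
eef_pos: [0.5142, 0.0066, 0.037]
eef_rot: [-0.0, 1.0, 0.001, 0.0]
wrist_force: [-2.9, 0.5, 5.7]
opening: 0.755
grasp_force: 67.0
```

Call:
servo_tool --commands "0 0 0 0 0 -0.5 0.6; 0 0 0 0 0 0 0.8; 0 0 0 0 0 0 0.9; 0 0 0 0 0 0 1; 0 0 0 0 0 0 1"

```text
time_s: 31.55
eef_pos: [0.5141, 0.0066, 0.0369]
eef_rot: [-0.0, 1.0, 0.001, 0.0]
wrist_force: [-0.6, -0.0, 0.5]
opening: 1.003
grasp_force: 0.0
```

Call:
servo_tool --commands "0 0 0 0 0 -20 1; 0 0 0 0 0 -40 1; 0 0 0 0 0 -50 1; 0 0 0 -50 0 -20 1; 0 0 0 -50 0 0 1"

```text
time_s: 32.17
eef_pos: [0.4144, 0.006, 0.1689]
eef_rot: [0.001, 1.0, 0.001, 0.002]
wrist_force: [-0.2, -0.3, -0.3]
opening: 1.002
grasp_force: 0.0
```

Call:
servo_tool --commands "0 0 0 0 55 -20 1; 0 0 0 0 55 0 1; 0 0 0 0 55 0 1; 0 0 0 0 0 0 1; 0 0 0 0 0 0 1"

```text
time_s: 32.8
eef_pos: [0.4141, -0.1583, 0.1866]
eef_rot: [-0.001, 1.0, 0.001, -0.0]
wrist_force: [-0.3, -0.2, -0.2]
opening: 1.0
grasp_force: 0.0
```

```bash
python3 - <<'E'
from h import *
s=camera("scene");cv2.imwrite("pics/s11.png",s); t=camera("top");cv2.imwrite("pics/t11.png",t);print(get_obs()["eef_pos"])
def cr(i,x,y): return cv2.resize(np.clip(i[y:y+50,x:x+50]*1.5,0,255).astype(np.uint8),None,fx=8,fy=8,interpolation=cv2.INTER_CUBIC)
cv2.imwrite("pics/p11.png",np.hstack([cr(s,240,170),cr(t,227,187)]))
for n,x,y,o in(("scene",240,170,0),("top",227,187,400)):
  for z in(.051,.022):
    q=np.array([proj(n,[.5140+.034*np.cos(a),.0068+.034*np.sin(a),z]) for a in np.linspace(0,6.28,60)]);print(n,((q.min(0)-[x-.5,y-.5])*8+[o,0]).round(),((q.max(0)-[x-.5,y-.5])*8+[o,0]).round())
E
```

```text
[ 0.41425859 -0.15743028  0.18662261]
scene [ 82. 103.] [304. 252.]
scene [ 84. 172.] [303. 321.]
top [491.  84.] [715. 307.]
top [495.  94.] [711. 310.]
```

View pics/p11.png

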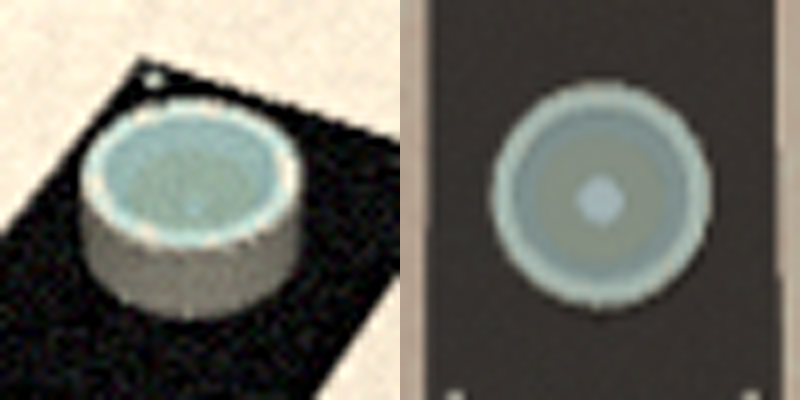

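The lid stands level on the plate: its outline is 80–302 × 97–320 in the scene crop, against 82–304 × 103–321 predicted. The stack shows centred through the window, and the arm is clear, so I'm handing in.

```bash
python3 -c "
from bench import *
print(hand_in())"
```

```text
the job is handed in; nothing more can be done
None
```

I assembled the chamber in the required order (ring, dish, weight, lid) and handed it in at about 33 s; the camera views showed every part seated and level, but the interface returned no verdict.

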